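Shift the mixer drive to the ring-marked gear

ROBOT

A 7-joint arm with a two-finger parallel gripper is mounted at the origin on a cart in front of the work surface, level with it; the furniture and walls round the work are solid. World frame = base frame: x ahead of the robot, y to its left, z up, the work surface at z = 0. Lengths are in m, angles in rad, forces in N, time in s.
With the tool pointing down it reaches from about 0.425 to 0.95 m from the base axis. Payload 16.7 kg.
Tool frame: the origin (TCP) lies midway between the tips of the shut fingers; the grasp point (between the pads) lies 19 mm behind it (tcp_to_grasp is the distance from the TCP to the grasp point, in m); z points along the fingers, y is the line along which they close (so a half turn about z gives the same grasp; the last joint's range is limited). The gripper opens to 94 mm and grips with 3 to 60 N. Pads are 16 mm wide; open, the fingers measure 119 mm over their backs; the gripper's body (75 mm by 177 mm) begins 78 mm behind the grasp point.
Start: joints at [-1.385, 0.426, 0.074, 1.606, -0.034, 1.111, -0.067], TCP at [0.222, 0.637, 0.205] pointing down, gripper open.
Joint ranges: [-2.85, 2.85], [-0.5, 2.14], [-1.23, 1.37], [0.21, 2.46], [-1.02, 4.16], [0.16, 2.05], [-2.73, 2.73]. Speed limits (rad/s): [1.89, 1.89, 2.39, 2.39, 3.01, 3.01, 3.01].

INTERFACE

Orientations are given as a 3x3 rotation matrix whose columns are the frame's x, y, z axes.
In Python, from plant import read_state, snapshot, calibration, job_done, tcp_to_grasp gives the robot as it stands. The module is installed in compiled form; this text tells all that it offers.
- The arm moves only by the tool servo_tool, never from a script. Its argument "commands" is a list of rows, each a list of 7 numbers: the shift along the tool's x, y, z in cm, then the turn, a rotation vector about the tool's x, y, z in rad, then the opening, from 0 (shut) to 1 (fully open). In form: [[x, y, z, rx, ry, rz, jaw], ...]. A call has 1 to 12 rows; each row shifts and turns the commanded pose from where the row before left it, along the tool's axes as they then stand; what a row does not reach is not made up. A row lasts 1/8 s, in which the tool goes at most 62.5 mm and 10.7 degrees, less where a joint would pass 70% of its speed; a pose out of reach is approached as far as the arm can. A call with a gripper value outside its range is refused whole. The fingers move at their own pace and stop on an object; the grip force is fixed at half the most. Time passes only in rows, so rows that do not move let the fingers close. It gives the time, the measured TCP pose, the force, the opening and the grip force at its end, in the units of the state.
- read_state(): the state, without advancing time (a new reading comes with each control period).
- snapshot(name): name is "scene" or "side" or "wrist"; returns the picture (400x640x3 uint8, red, green, blue); there is no depth.
- calibration(name): a dict with "K" (3x3 intrinsics, pixels), "rvec" (rotation vector, rad) and "tvec" (3), from world to camera coordinates, as OpenCV has them; the wrist camera has in their place "T_tool_cam" (4x4, takes a point from camera to tool coordinates, whose origin is the TCP and whose axes are the flange's). Camera axes: x right, y down, z forward; pixel columns grow to the right and rows downward; lengths in m; the calibration is good to about 2 mm. A picture is of the moment at which its call begins: read the wrist's pose just before it. calibration takes no time and is no camera call.
- job_done(): hands the job in; it is judged then, once.
The state is a dict: "time_s": time; "joint_positions": joint angles; "qd": joint speeds; "effort": joint torques, N m; "tool_pos": TCP position; "ee_rot": TCP orientation; "contact_force": force on the tool from outside, world axes, zero at the start; "torque": the same for the moment, N m; "finger_gap": opening from 0.0 (shut) to 1.0 (fully open); "grip_force": force on a finger pad.
Only numpy, scipy, OpenCV 4.12 (cv2) and the standard library are available. Lean on these libraries where they do the work, as an engineer would, in place of code of your own. Each camera call takes 0.05 s, during which the arm holds its last target. There are 200 camera calls.

TASK

Shift the mixer drive: push its lever with the fingertips, without gripping it and without forcing it, from the middle lane through the crossing lane into the corner slot that the ring-shaped tag marks, fully home to the end of that slot. Do not run the lever into any other corner slot on the way, and leave everything else on the bench and on the drive where it is.

Things in the scene. Friction and masses are not known exactly. Their poses are not given: they have to be found in the camera images.
- drive: The mixer drive: fixed white housing 172 (x) by 152 (y) by 112 mm high, with a lower motor deck (81.5 mm high, out to x = +152) behind. Origin: on the bench straight under the lever's pivot; x points to the motor deck (away from the robot, within 0.3 rad), y to its left, z up. Nothing on it but the lever, the 3 mm tags and the 2 mm screw heads stands above the plate on top.
- gate (a point): Centre of the top face of the aluminium gate plate, 112 mm above the drive's origin. The plate's slot, 16 mm wide, is an H with three uprights: a crossing lane along the drive's y at x = 0 and lanes along x at y = -30, 0, +30 mm. The ends of the outer lanes are the four corner slots, a tag beyond each. The 10 mm lever shaft has 3 mm of play each way in it (5 mm at the knob).
- knob (a point): Centre of the black ball knob (32 mm across) on top of the lever, 171 mm from the pivot, which is 4 mm above the drive's origin; the knob is 160 to 175 mm above the bench. Below it a steel collar (18 mm) and the bare 10 mm shaft. The lever has friction (about 2 N at the knob), no spring, no detents, and stays where it is left.
- lever_fore (a joint): Lean of the lever along the drive's x axis, rad: 0 upright in the crossing lane, +0.26 at the end of a far slot (knob 44 mm toward the motor deck), -0.26 at the end of a near slot. The knob is at x = 0.171 sin(fore) cos(cross), y = 0.171 sin(cross) in the drive's frame (m).
- lever_cross (a joint): Lean of the lever along the drive's y axis, rad: 0 in the middle lane, about +0.27 in the left (+y) lane (knob 46 mm to the left), about -0.27 in the right lane; the gate stops it at about 0.29 either way.
- tag_ring: The flat black ring, outer diameter 28, hole 17, 3 mm thick: it marks the slot wanted. Origin: its centre. In the drive's frame it lies at x = +55 or -55 mm, y = +35 or -35 mm, just beyond the end of the corner slot it marks.
- tag_square: A flat black square tag, 22 x 22 x 3 mm, at another corner slot.
- tag_bar: A flat black bar tag, 7 x 28 x 3 mm, at another corner slot.
- tag_cross: A flat black plus-shaped tag, 28 x 28 x 3 mm with arms 7 wide, at another corner slot.
- slide_box: Bystander, loose: cardboard box of microscope slides, 58 x 80 x 24 mm, lying loose on the low motor deck behind the gate (deck top 81.5 mm above the bench, clear of the lever). Origin at the centre of its underside.
- timer: Bystander, loose: flat white bench timer with three keys, 64 x 68 x 18 mm, to the left. Origin at the centre of its underside.
- petri_dish: Bystander, loose: round petri dish with lid, diameter 89 mm, 16 mm high, to the left. Origin at the centre of its underside.
- beaker: Bystander, loose: glass beaker, diameter 74 mm, 95 mm high, to the right near the robot. Origin at the centre of its underside.
- forceps: Bystander, loose: steel forceps lying flat, 12 x 134 x 9 mm, in front, to the left. Origin at the centre of its underside.
- reagent_blue: Bystander, loose: white bottle with a blue cap, diameter 48 mm, 95 mm high, to the right. Origin at the centre of its underside.
- dropper_a: Bystander, loose: brown dropper bottle with a black cap, diameter 33 mm, 72 mm high, to the right. Origin at the centre of its underside.
- dropper_b: Bystander, loose: white dropper bottle with a yellow cap, diameter 33 mm, 72 mm high, to the right. Origin at the centre of its underside.

How it is judged:
On the way, in this order (a step that is already met when the one before it is completed fails the run):
1. the lever has been pushed along the crossing lane to the side on which the ring tag lies (lean across over 0.19 rad, fore-and-aft lean under 0.10 rad) (value of joint lever_fore between -0.1 and 0.1 rad and ((y of tag_ring in the frame of drive above 0 m and value of joint lever_cross above 0.19 rad) or (y of tag_ring in the frame of drive below 0 m and value of joint lever_cross below -0.19 rad))), for 0.02 s.
2. the lever is home in the slot that the ring tag marks (((x of tag_ring in the frame of drive above 0 m and y of tag_ring in the frame of drive above 0 m and value of joint lever_fore above 0.225 rad and value of joint lever_cross above 0.2 rad) or (x of tag_ring in the frame of drive above 0 m and y of tag_ring in the frame of drive below 0 m and value of joint lever_fore above 0.225 rad and value of joint lever_cross below -0.2 rad) or (x of tag_ring in the frame of drive below 0 m and y of tag_ring in the frame of drive above 0 m and value of joint lever_fore below -0.225 rad and value of joint lever_cross above 0.2 rad) or (x of tag_ring in the frame of drive below 0 m and y of tag_ring in the frame of drive below 0 m and value of joint lever_fore below -0.225 rad and value of joint lever_cross below -0.2 rad))), for 0.2 s.
At the end, for the whole second after the job is handed in: The lever stands at rest in the corner slot marked by the ring tag: fore-and-aft lean over 0.225 rad (of 0.26) toward the ring's end, lean across over 0.2 rad to the ring's side, and it is let go (((x of tag_ring in the frame of drive above 0 m and y of tag_ring in the frame of drive above 0 m and value of joint lever_fore above 0.225 rad and value of joint lever_cross above 0.2 rad) or (x of tag_ring in the frame of drive above 0 m and y of tag_ring in the frame of drive below 0 m and value of joint lever_fore above 0.225 rad and value of joint lever_cross below -0.2 rad) or (x of tag_ring in the frame of drive below 0 m and y of tag_ring in the frame of drive above 0 m and value of joint lever_fore below -0.225 rad and value of joint lever_cross above 0.2 rad) or (x of tag_ring in the frame of drive below 0 m and y of tag_ring in the frame of drive below 0 m and value of joint lever_fore below -0.225 rad and value of joint lever_cross below -0.2 rad)) and velocity of joint lever_fore between -0.03 and 0.03 rad/s and velocity of joint lever_cross between -0.03 and 0.03 rad/s); the robot touches nothing.
It fails at once if the lever is run into a corner slot that the ring tag does not mark (both leans over 0.14 rad) ((not (x of tag_ring in the frame of drive above 0 m and y of tag_ring in the frame of drive above 0 m) and value of joint each of lever_fore, lever_cross above 0.14 rad) or (not (x of tag_ring in the frame of drive above 0 m and y of tag_ring in the frame of drive below 0 m) and value of joint lever_fore above 0.14 rad and value of joint lever_cross below -0.14 rad) or (not (x of tag_ring in the frame of drive below 0 m and y of tag_ring in the frame of drive above 0 m) and value of joint lever_fore below -0.14 rad and value of joint lever_cross above 0.14 rad) or (not (x of tag_ring in the frame of drive below 0 m and y of tag_ring in the frame of drive below 0 m) and value of joint each of lever_fore, lever_cross below -0.14 rad)).
It fails at once if the lever is gripped or forced (fingers press on it with over 35 N in all) (contact force between the fingers and lever_cross above 35 N).
It fails at once if a bystander is moved by over 15 mm or lifted (distance of any of slide_box, timer, petri_dish, beaker, forceps, reagent_blue, dropper_a, dropper_b from where it was at the start of the episode above 0.015 m).
It also fails if it takes over 43 s, if anything falls off the work surface, if the arm or the gripper's body presses on something with over 40 N, if the wrist force passes 120 N, or if a joint passes its speed limit or range.

## Working session

There is one attempt and no reset: what is moved stays moved. The work goes in short steps, Python scripts to look and compute and a tool call to move; the robot and the scene stay as the last step left them, time stands still between calls to the robot, and variables do not carry over. Pictures are saved under pics/ and viewed, at most 10 in all, crops included, and the job is handed in when it is done.

Besides the shell and the picture viewer there is one more tool, called after "Call:" in YAML: its name, and indented under it one key for each argument. servo_tool: Moves the arm, as the interface text tells. Its arguments: {"type":"object","properties":{"commands":{"type":"array"}},"required":["commands"]}

```bash
mkdir -p pics
python3 - <<'E'
from plant import *
import cv2
s=read_state();print(s['time_s'],s['tool_pos'],s['ee_rot'],s['finger_gap'],tcp_to_grasp)
for n in("scene","side"):
    cv2.imwrite(f"pics/{n}0.png",snapshot(n)[:,:,::-1]);print(n,calibration(n))
E
```

```text
0.0 [0.22163629 0.6370891  0.20477009] [[-9.44472511e-01  3.28590233e-01 -3.67261566e-04]
 [ 3.28590431e-01  9.44471664e-01 -1.26680756e-03]
 [-6.93924487e-05 -1.31714355e-03 -9.99999130e-01]] 1.0011942829038472 0.0188
scene {'K': array([[386.24225149,   0.        , 318.10389285],
       [  0.        , 386.24225149, 201.23825781],
       [  0.        ,   0.        ,   1.        ]]), 'rvec': array([ 2.17345732, -1.25959432,  0.47610427]), 'tvec': array([-0.25450695,  0.39907847,  0.88038538])}
side {'K': array([[451.28466145,   0.        , 329.00407554],
       [  0.        , 451.28466145, 196.40639853],
       [  0.        ,   0.        ,   1.        ]]), 'rvec': array([ 1.97190281, -0.08763899,  0.04747554]), 'tvec': array([-0.48768517,  0.11877238,  1.30653673])}
```

View pics/scene0.png

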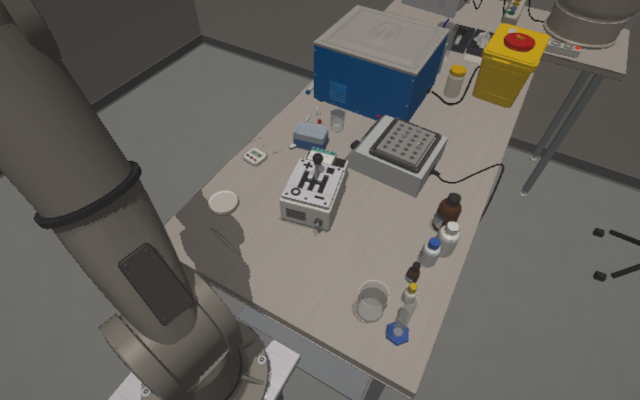

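View pics/side0.png

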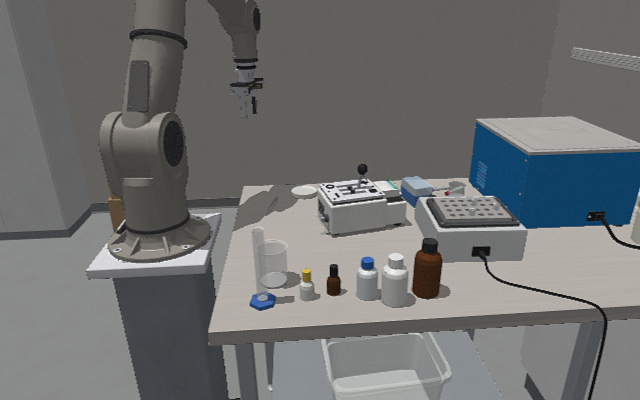

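The scene view shows the drive near (315,190) with its knob at (318,158). In the side view the drive is near (360,205) and the knob at (362,169). I'll enlarge both.

Run:
```python
import cv2,numpy as np
a=cv2.imread("pics/scene0.png")[140:235,265:365];b=cv2.imread("pics/side0.png")[155:235,310:410]
a=cv2.resize(a,(600,570),interpolation=cv2.INTER_CUBIC)
cv2.imwrite("pics/a.png",a)
b=cv2.resize(b,(750,600),interpolation=cv2.INTER_CUBIC);cv2.imwrite("pics/b.png",b)
```

```text
(no output)
```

View pics/a.png

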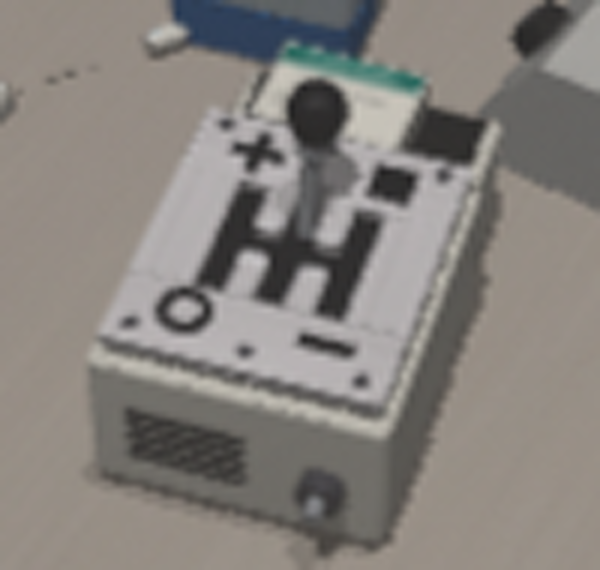

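View pics/b.png

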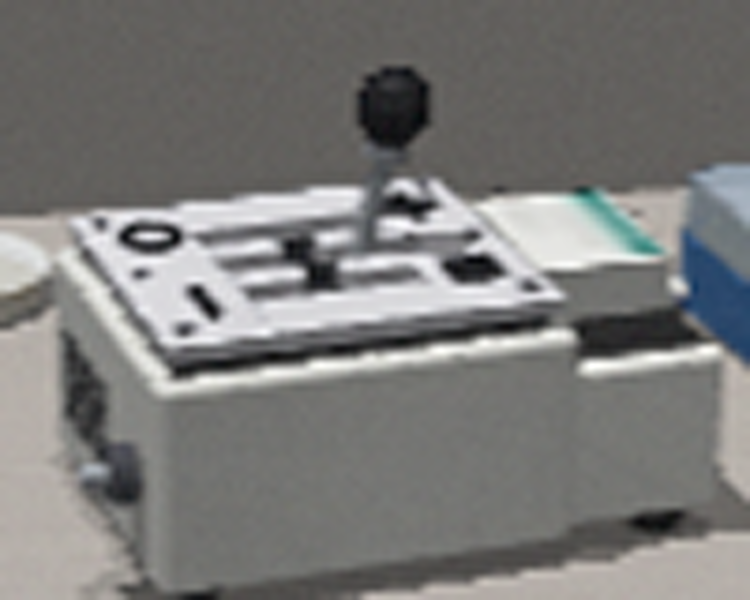

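The ring lies at the near-left corner: crop a at (186,309), crop b at (151,236). The cross is far-left, the square far-right and the bar near-right. The lever leans forward in the middle lane. I'll work out the positions.

```bash
cat > h.py <<'E'
import numpy as np,cv2
from plant import *
def ray(n,uv):
    c=calibration(n);R=cv2.Rodrigues(c['rvec'])[0];d=R.T@np.linalg.inv(c['K'])@[*uv,1.];return -R.T@c['tvec'],d/np.linalg.norm(d)
def onz(n,uv,z):
    o,d=ray(n,uv);return o+d*(z-o[2])/d[2]
def tri(a,b):
    (o,d),(p,e)=ray('scene',a),ray('side',b)
    t=np.linalg.lstsq(np.c_[d,-e],p-o,rcond=None)[0];x,y=o+d*t[0],p+e*t[1];return (x+y)/2,np.linalg.norm(x-y)
A=lambda u,v:((u+.5)/6-.5+265,(v+.5)/6-.5+140)
B=lambda u,v:((u+.5)/7.5-.5+310,(v+.5)/7.5-.5+155)
E
python3 - <<'E'
from h import *
L=np.array([[-55,35],[-55,-35],[55,-35],[55,35]])/1e3
pa=[A(186,309),A(327,345),A(391,185),A(258,151)];pb=[B(151,236),B(205,300),B(473,267),B(410,203)]
for P in([onz('scene',p,.115) for p in pa],[onz('side',p,.115) for p in pb],[tri(a,b)[0] for a,b in zip(pa,pb)]):
    P=np.array(P);print(P.round(4).tolist());c=P.mean(0)[:2]
    q=P[:,:2]-c;z=(q[:,0]+1j*q[:,1])@np.conj(L[:,0]+1j*L[:,1]);th=np.angle(z);R=np.array([[np.cos(th),-np.sin(th)],[np.sin(th),np.cos(th)]])
    print('centre',c,'yaw',th,'scale',abs(z)/(L**2).sum(),'res',(q-L@R.T).round(4).tolist())
    k,e=tri(A(317,110),B(394,107));print('knob',k,e,'in drive',R.T@(k[:2]-c))
E
```

```text
[[0.496, 0.063, 0.115], [0.5102, -0.0051, 0.115], [0.6163, 0.0183, 0.115], [0.6034, 0.0868, 0.115]]
centre [0.55644814 0.04072824] yaw 0.21132446133773997 scale 0.9940575083263672 res [[0.0007, -0.0004], [0.0001, -0.0001], [-0.0013, 0.0002], [0.0005, 0.0003]]
knob [0.59240939 0.04784753 0.17146282] 3.407933523011792e-05 in drive [ 0.03665457 -0.00058214]
[[0.4976, 0.0626, 0.115], [0.5126, -0.0053, 0.115], [0.6201, 0.0172, 0.115], [0.6064, 0.0881, 0.115]]
centre [0.55917004 0.04065636] yaw 0.2139189477871264 scale 1.00849040948845 res [[-0.0004, -0.0006], [-0.0003, -0.0001], [-0.0002, -0.001], [0.0009, 0.0016]]
knob [0.59240939 0.04784753 0.17146282] 3.407933523011792e-05 in drive [ 3.40083371e-02 -2.91567602e-05]
[[0.4973, 0.0637, 0.1142], [0.512, -0.0043, 0.114], [0.6197, 0.0197, 0.113], [0.6055, 0.0878, 0.1143]]
centre [0.5586355  0.04169732] yaw 0.21641009855546353 scale 1.0019663479586096 res [[-0.0001, -0.0004], [-0.0004, -0.0], [-0.0002, 0.0004], [0.0007, 0.0001]]
knob [0.59240939 0.04784753 0.17146282] 3.407933523011792e-05 in drive [ 0.03430671 -0.00124534]
```

Drive at (0.558, 0.041), yaw 0.214. The knob is at drive x = +35 mm in the middle lane, and all heights and sizes match the given ones. First I'll shut and turn the gripper (tool x = drive +y, tool y = drive +x), then travel high to beyond the knob.

Call:
servo_tool:
  commands:
    - [0, 0, -0.5, 0, 0, 0.17, 0]
    - [0, 0, -0.5, 0, 0, 0.17, 0]
    - [0, 0, -0.5, 0, 0, 0.17, 0]
    - [0, 0, -0.5, 0, 0, 0.17, 0]
    - [0, 0, -0.5, 0, 0, 0.17, 0]
    - [0, 0, -0.5, 0, 0, 0.17, 0]

```text
time_s: 0.85
tool_pos: [0.2217, 0.6373, 0.2352]
ee_rot: [[-0.209, 0.978, -0.0], [0.978, 0.209, -0.001], [-0.001, -0.0, -1.0]]
contact_force: [-0.4, 0.4, -0.1]
finger_gap: 0.399
grip_force: 0.0
```

Call:
servo_tool:
  commands:
    - [-4, 1.7, 0, 0, 0, 0, 0]
    - [-4, 1.7, 0, 0, 0, 0, 0]
    - [-4, 1.7, 0, 0, 0, 0, 0]
    - [-4, 1.7, 0, 0, 0, 0, 0]
    - [-4, 1.7, 0, 0, 0, 0, 0]
    - [-4, 1.7, 0, 0, 0, 0, 0]
    - [-4, 1.7, 0, 0, 0, 0, 0]
    - [-4, 1.7, 0, 0, 0, 0, 0]
    - [-4, 1.7, 0, 0, 0, 0, 0]
    - [-4, 1.7, 0, 0, 0, 0, 0]

```text
time_s: 2.1
tool_pos: [0.4741, 0.2819, 0.2354]
ee_rot: [[-0.214, 0.977, -0.0], [0.977, 0.214, -0.0], [-0.0, -0.0, -1.0]]
contact_force: [0.4, 0.4, -0.6]
finger_gap: 0.003
grip_force: 0.0
```

```bash
cat >> h.py <<'E'
C=np.array([.558,.041]);YAW=.214;RD=np.array([[np.cos(YAW),-np.sin(YAW)],[np.sin(YAW),np.cos(YAW)]])
def st():
    s=read_state();R=np.array(s['ee_rot']);p=np.array(s['tool_pos'])
    print('t',s['time_s'],'drive mm',(1e3*(RD.T@(p[:2]-C))).round(1),'z',(1e3*p[2]).round(1),'toolx ang',np.arctan2(R[1,0],R[0,0])-YAW-np.pi/2,'zaxis',R[:,2].round(3),'F',np.array(s['contact_force']).round(1),'gap',s['finger_gap'],'q',np.array(s['joint_positions']).round(2));return s
E
python3 -c "
from h import *;st()"
```

```text
t 2.1 drive mm [-30.8 253.2] z 235.4 toolx ang 0.0020370515871928063 zaxis [-0. -0. -1.] F [ 0.4  0.4 -0.6] gap 0.0030882352658794126 q [-1.06  0.21  0.48  1.87 -0.11  1.09 -0.33]
```

Call:
servo_tool:
  commands:
    - [-4, 1.8, 0, 0, 0, 0, 0]
    - [-4, 1.8, 0, 0, 0, 0, 0]
    - [-4, 1.8, 0, 0, 0, 0, 0]
    - [-4, 1.8, 0, 0, 0, 0, 0]
    - [-4, 1.8, 0, 0, 0, 0, 0]
    - [-4, 1.8, 0, 0, 0, 0, 0]
    - [-1, 0.5, 0, 0, 0, 0, 0]
    - [0, 0, 0, 0, 0, 0, 0]

```text
time_s: 3.1
tool_pos: [0.6374, 0.063, 0.235]
ee_rot: [[-0.213, 0.977, -0.001], [0.977, 0.213, -0.0], [-0.0, -0.001, -1.0]]
contact_force: [-0.8, 0.3, 1.0]
finger_gap: 0.005
grip_force: 0.0
```

```bash
python3 -c "
from h import *;st()"
```

```text
t 3.1 drive mm [82.2  4.6] z 235.0 toolx ang 0.0009426279044468799 zaxis [-0.001 -0.    -1.   ] F [-0.8  0.3  1. ] gap 0.005248266298226182 q [-0.64  0.39  0.58  1.68 -0.23  1.14  0.22]
```

Call:
servo_tool:
  commands:
    - [-0.5, 0, 2, 0, 0, 0, 0]
    - [0, 0, 2, 0, 0, 0, 0]
    - [0, 0, 2, 0, 0, 0, 0]
    - [0, 0, 1.5, 0, 0, 0, 0]
    - [0, 0, 0.6, 0, 0, 0, 0]
    - [0, 0, 0, 0, 0, 0, 0]

```text
time_s: 3.85
tool_pos: [0.6385, 0.0583, 0.1543]
ee_rot: [[-0.214, 0.977, -0.0], [0.977, 0.214, -0.0], [-0.0, -0.0, -1.0]]
contact_force: [0.1, -0.1, 0.3]
finger_gap: 0.008
grip_force: 0.0
```

```bash
python3 -c "
from h import *;st()
a=snapshot('scene')[140:235,265:365];b=snapshot('side')[155:235,310:410]
c=np.zeros((475,800,3),np.uint8);c[:,:400]=cv2.resize(a[:,:,::-1],(500,475),interpolation=2)[:,:400];c[:320,400:]=cv2.resize(b[:,:,::-1],(400,320),interpolation=2);cv2.imwrite('pics/c.png',c)"
```

```text
t 3.85 drive mm [82.4 -0.2] z 154.3 toolx ang 0.0018030192845359672 zaxis [-0. -0. -1.] F [ 0.1 -0.1  0.3] gap 0.007940555173513343 q [-0.6   0.47  0.55  1.76 -0.28  1.    0.27]
```

View pics/c.png

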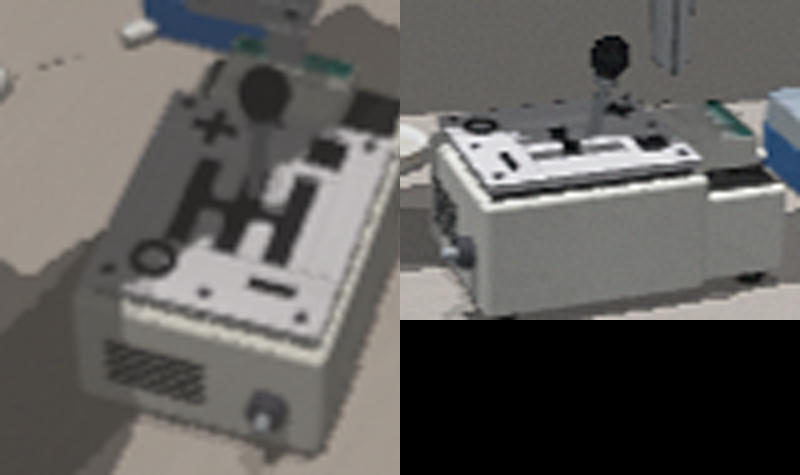

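The finger is 19 mm behind the knob (finger edge at (655,60), knob edge at (630,57) in the right panel), which fits the model. Pulling it back now.

Call:
servo_tool:
  commands:
    - [0, -1, 0, 0, 0, 0, 0]
    - [0, -0.6, 0, 0, 0, 0, 0]
    - [0, -0.5, 0, 0, 0, 0, 0]
    - [0, -0.5, 0, 0, 0, 0, 0]
    - [0, -0.5, 0, 0, 0, 0, 0]
    - [0, -0.5, 0, 0, 0, 0, 0]
    - [0, -0.5, 0, 0, 0, 0, 0]
    - [0, -0.4, 0, 0, 0, 0, 0]
    - [0, 0, 0, 0, 0, 0, 0]

```text
time_s: 5.08
tool_pos: [0.5941, 0.0486, 0.1544]
ee_rot: [[-0.214, 0.977, -0.001], [0.977, 0.214, -0.0], [0.0, -0.001, -1.0]]
contact_force: [-0.4, -0.3, 0.5]
finger_gap: 0.004
grip_force: 0.1
```

```bash
cat >> h.py <<'E'
def knob():
    out=[]
    for n in('scene','side'):
        im=snapshot(n);x0,y0,w,h=(265,125,100,60) if n=='scene' else (310,140,100,50)
        g=im[y0:y0+h,x0:x0+w].max(2);m=(g<55).astype(np.uint8);k,l,S,c=cv2.connectedComponentsWithStats(m)
        print(n,[(c[i].round(1)+[x0,y0],S[i][2:].tolist()) for i in range(1,k) if S[i][4]>25])
        cv2.imwrite(f'pics/k_{n}.png',im[:,:,::-1])
E
python3 -c "
from h import *;st();knob()
c=np.zeros((475,800,3),np.uint8);c[:,:400]=cv2.resize(cv2.imread('pics/k_scene.png')[140:235,265:365],(500,475),interpolation=2)[:,:400];c[:320,400:]=cv2.resize(cv2.imread('pics/k_side.png')[155:235,310:410],(400,320),interpolation=2);cv2.imwrite('pics/d.png',c)"
```

```text
t 5.075 drive mm [36.9 -0.2] z 154.4 toolx ang 0.0018871494032230984 zaxis [-0.001 -0.    -1.   ] F [-0.4 -0.3  0.5] gap 0.003504723485943589 q [-0.63  0.39  0.56  1.86 -0.25  0.96  0.26]
scene [(array([313.6, 139.1]), [36, 26, 448]), (array([354. , 144.5]), [7, 8, 29]), (array([313.3, 163.9]), [17, 12, 111]), (array([339.3, 162.2]), [12, 9, 68]), (array([329.9, 170. ]), [7, 5, 28]), (array([311.9, 179.7]), [28, 13, 128])]
side [(array([366.5, 141.7]), [19, 5, 62]), (array([354. , 168.8]), [9, 11, 82])]
```

View pics/d.png

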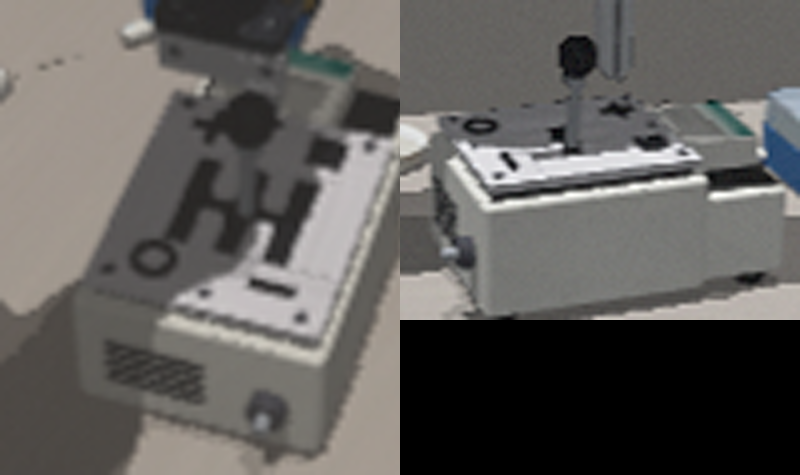

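The lever moved with the finger; the knob is now at side pixel (354,169). Measuring its drive position by casting that ray.

```bash
cat >> h.py <<'E'
def dr(p): return (1e3*(RD.T@(p[:2]-C))).round(1)
def cast_y(n,uv,y):  # ray onto the drive's plane y=const
    o,d=ray(n,uv);nrm=RD[:,1];t=(y-(o[:2]-C)@nrm)/(d[:2]@nrm);p=o+d*t;return dr(p),(1e3*p[2]).round(1)
E
python3 -c "
from h import *
print(cast_y('side',(362.1,168.8),0),cast_y('side',(354,168.8),0),cast_y('scene',A(317,110),0))
for v in range(115,124): print(cast_y('scene',(265+(248)/5,140+v/5),0)) if v in(115,123) else 0
p,e=tri((265+248/5-.4,140+118/5-.4),(354,168.8));print(dr(p),p,e)"
```

```text
(array([35.3, -0. ]), np.float64(171.3)) (array([ 9.9, -0. ]), np.float64(174.1)) (array([37.2,  0. ]), np.float64(169.4))
(array([10.4,  0. ]), np.float64(174.3))
(array([10.6, -0. ]), np.float64(167.8))
[10.2  1.1] [0.56774797 0.04421514 0.17362136] 0.00034579064358802354
```

Call:
servo_tool:
  commands:
    - [0, -0.4, 0, 0, 0, 0, 0]
    - [0, -0.4, 0, 0, 0, 0, 0]
    - [0, -0.1, 0, 0, 0, 0, 0]
    - [0, 0, 0, 0, 0, 0, 0]

```text
time_s: 5.68
tool_pos: [0.5857, 0.0467, 0.1545]
ee_rot: [[-0.214, 0.977, -0.0], [0.977, 0.214, 0.0], [0.0, -0.0, -1.0]]
contact_force: [1.2, 0.3, 1.1]
finger_gap: 0.002
grip_force: 0.4
```

```bash
python3 -c "
from h import *;st();knob()"
```

```text
t 5.675 drive mm [28.3 -0.3] z 154.5 toolx ang 0.001969185228389847 zaxis [-0.  0. -1.] F [1.2 0.3 1.1] gap 0.0017892435089076032 q [-0.64  0.38  0.57  1.88 -0.25  0.95  0.26]
scene [(array([312.6, 141.1]), [36, 28, 453]), (array([354.2, 144.5]), [8, 8, 31]), (array([339.3, 162.2]), [12, 9, 68]), (array([312.6, 165.5]), [16, 12, 107]), (array([329.9, 170. ]), [7, 5, 28]), (array([305.3, 179. ]), [13, 13, 72]), (array([321.3, 180.2]), [13, 11, 52])]
side [(array([364. , 141.8]), [16, 5, 61]), (array([351.1, 169. ]), [9, 11, 82])]
```

Knob is at drive x ≈ 1 mm, inside the crossing lane. Backing off, then going round the knob to its right side at the same height.

Call:
servo_tool:
  commands:
    - [0, 1.0, 0, 0, 0, 0, 0]
    - [0, 1.5, 0, 0, 0, 0, 0]
    - [-1.5, 0, 0, 0, 0, 0, 0]
    - [-2, 0, 0, 0, 0, 0, 0]
    - [-1.3, 0, 0, 0, 0, 0, 0]
    - [0, -2, 0, 0, 0, 0, 0]
    - [0, -2, 0, 0, 0, 0, 0]
    - [0, -1.3, 0, 0, 0, 0, 0]
    - [0, 0, 0, 0, 0, 0, 0]

```text
time_s: 6.9
tool_pos: [0.5684, -0.0065, 0.1548]
ee_rot: [[-0.214, 0.977, 0.0], [0.977, 0.214, 0.001], [0.0, 0.0, -1.0]]
contact_force: [0.6, 0.2, 0.3]
finger_gap: 0.006
grip_force: 0.0
```

```bash
python3 -c "
from h import *;st();knob()"
```

```text
t 6.9 drive mm [  0.1 -48.6] z 154.8 toolx ang 0.0013883531522158599 zaxis [ 0.     0.001 -1.   ] F [0.6 0.2 0.3] gap 0.006122062575887835 q [-0.57  0.35  0.58  1.93 -0.23  0.94  0.34]
scene [(array([334.6, 127. ]), [32, 6, 139]), (array([328.8, 153.8]), [36, 30, 506]), (array([354.1, 144.4]), [8, 8, 32]), (array([311.6, 168.1]), [11, 9, 34]), (array([305.3, 179. ]), [13, 13, 74]), (array([321.5, 180.3]), [13, 11, 55])]
side [(array([337.8, 140.9]), [17, 4, 40]), (array([360.3, 144.8]), [27, 11, 161]), (array([349.3, 169. ]), [5, 11, 45])]
```

Call:
servo_tool:
  commands:
    - [1.2, 0, 0, 0, 0, 0, 0]
    - [0.8, 0, 0, 0, 0, 0, 0]
    - [0.5, 0, 0, 0, 0, 0, 0]
    - [0.5, 0, 0, 0, 0, 0, 0]
    - [0.5, 0, 0, 0, 0, 0, 0]

```text
time_s: 7.62
tool_pos: [0.5614, 0.0282, 0.1546]
ee_rot: [[-0.214, 0.977, 0.0], [0.977, 0.214, -0.0], [-0.0, 0.0, -1.0]]
contact_force: [1.1, -0.6, 1.6]
finger_gap: 0.01
grip_force: 0.9
```

Call:
servo_tool:
  commands:
    - [0.5, 0, 0, 0, 0, 0, 0]
    - [0.5, 0, 0, 0, 0, 0, 0]
    - [0.5, 0, 0, 0, 0, 0, 0]
    - [0.5, 0, 0, 0, 0, 0, 0]
    - [0.4, 0, 0, 0, 0, 0, 0]
    - [0, 0, 0, 0, 0, 0, 0]

```text
time_s: 8.38
tool_pos: [0.5559, 0.0519, 0.1544]
ee_rot: [[-0.215, 0.977, -0.001], [0.977, 0.215, 0.0], [0.0, -0.0, -1.0]]
contact_force: [-0.6, -1.0, -0.8]
finger_gap: 0.006
grip_force: 0.5
```

```bash
python3 -c "
from h import *;st();knob()
c=np.zeros((475,800,3),np.uint8);c[:,:400]=cv2.resize(cv2.imread('pics/k_scene.png')[140:235,265:365],(500,475),interpolation=2)[:,:400];c[:320,400:]=cv2.resize(cv2.imread('pics/k_side.png')[155:235,310:410],(400,320),interpolation=2);cv2.imwrite('pics/e.png',c)"
```

```text
t 8.375 drive mm [ 0.2 11.1] z 154.4 toolx ang 0.0023943781493456218 zaxis [-0.001  0.    -1.   ] F [-0.6 -1.  -0.8] gap 0.00628227177821499 q [-0.67  0.33  0.57  1.95 -0.22  0.93  0.22]
scene [(array([305.6, 147.2]), [38, 31, 503]), (array([354.1, 144.4]), [8, 8, 30]), (array([339.3, 162.3]), [12, 8, 66]), (array([300.7, 166.7]), [8, 6, 29]), (array([330., 170.]), [7, 5, 27]), (array([317.3, 180.3]), [19, 11, 93])]
side [(array([354. , 141.7]), [20, 5, 67])]
```

View pics/e.png

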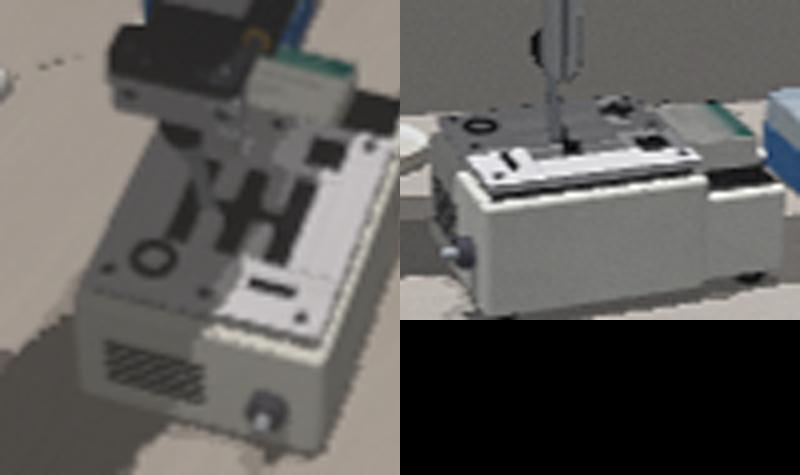

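The lever leans left in the crossing lane (shaft around (205,180) in the left panel). Continuing about 10 mm to the left lane, in small steps.

Call:
servo_tool:
  commands:
    - [0.4, 0, 0, 0, 0, 0, 0]
    - [0.3, 0, 0, 0, 0, 0, 0]
    - [0.3, 0, 0, 0, 0, 0, 0]
    - [0, 0, 0, 0, 0, 0, 0]

```text
time_s: 8.98
tool_pos: [0.5539, 0.0616, 0.1544]
ee_rot: [[-0.215, 0.977, -0.0], [0.977, 0.215, 0.0], [0.0, -0.0, -1.0]]
contact_force: [-0.1, -1.6, -1.0]
finger_gap: 0.008
grip_force: 0.7
```

Call:
servo_tool:
  commands:
    - [-1.0, 0, 0, 0, 0, 0, 0]
    - [-1.2, 0, 0, 0, 0, 0, 0]
    - [0, 1.5, 0, 0, 0, 0, 0]
    - [0, 2, 0, 0, 0, 0, 0]
    - [0, 1.5, 0, 0, 0, 0, 0]
    - [0, 0, 0, 0, 0, 0, 0]

```text
time_s: 9.72
tool_pos: [0.6084, 0.0506, 0.1541]
ee_rot: [[-0.214, 0.977, -0.0], [0.977, 0.214, -0.001], [-0.001, -0.0, -1.0]]
contact_force: [-0.5, 0.3, -0.4]
finger_gap: 0.004
grip_force: 0.0
```

```bash
python3 -c "
from h import *;st();knob()
c=np.zeros((475,800,3),np.uint8);c[:,:400]=cv2.resize(cv2.imread('pics/k_scene.png')[140:235,265:365],(500,475),interpolation=2)[:,:400];c[:320,400:]=cv2.resize(cv2.imread('pics/k_side.png')[155:235,310:410],(400,320),interpolation=2);cv2.imwrite('pics/f.png',c)"
```

```text
t 9.725 drive mm [51.3 -1.3] z 154.1 toolx ang 0.0021322014455611438 zaxis [-0.    -0.001 -1.   ] F [-0.5  0.3 -0.4] gap 0.004443702918398633 q [-0.62  0.42  0.56  1.83 -0.26  0.97  0.27]
scene [(array([315.2, 136.1]), [36, 22, 434]), (array([354.1, 144.4]), [8, 8, 32]), (array([339.3, 162.1]), [12, 9, 66]), (array([300.2, 163.8]), [18, 11, 107]), (array([329.9, 170. ]), [7, 5, 27]), (array([314.9, 179.3]), [24, 13, 121])]
side [(array([372. , 141.5]), [17, 4, 55]), (array([346.1, 165.9]), [9, 11, 77])]
```

View pics/f.png

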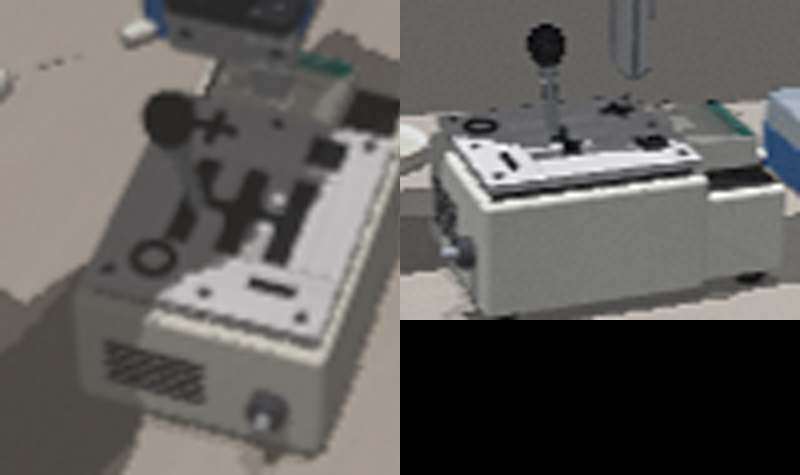

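The knob is now far left, at left-panel (168,118) and side (346,166). Triangulating it.

```bash
python3 -c "
from h import *
p,e=tri((265+168/5-.4,140+118/5-.4),(346.1,165.9));print(dr(p),p[2],e)"
```

```text
[ 0.9 45.2] 0.1688927525041487 0.0006559797809943332
```

Call:
servo_tool:
  commands:
    - [1.6, 0, 0, 0, 0, 0, 0]
    - [2, 0, 0, 0, 0, 0, 0]
    - [1, 0, 0, 0, 0, 0, 0]
    - [0, -1.2, 0, 0, 0, 0, 0]
    - [0, -0.7, 0, 0, 0, 0, 0]
    - [0, -0.5, 0, 0, 0, 0, 0]
    - [0, -0.5, 0, 0, 0, 0, 0]
    - [0, -0.5, 0, 0, 0, 0, 0]

```text
time_s: 10.82
tool_pos: [0.5645, 0.0879, 0.1547]
ee_rot: [[-0.214, 0.977, 0.001], [0.977, 0.214, 0.0], [-0.0, 0.001, -1.0]]
contact_force: [1.2, 0.3, 1.3]
finger_gap: 0.001
grip_force: 0.9
```

Call:
servo_tool:
  commands:
    - [0, -0.5, 0, 0, 0, 0, 0]
    - [0, -0.5, 0, 0, 0, 0, 0]
    - [0, -0.5, 0, 0, 0, 0, 0]
    - [0, -0.4, 0, 0, 0, 0, 0]
    - [0, 0, 0, 0, 0, 0, 0]

```text
time_s: 11.45
tool_pos: [0.5454, 0.0841, 0.1544]
ee_rot: [[-0.214, 0.977, -0.001], [0.977, 0.214, 0.0], [0.0, -0.001, -1.0]]
contact_force: [0.1, 0.5, -0.5]
finger_gap: 0.005
grip_force: 0.0
```

```bash
python3 -c "
from h import *;st();knob()"
```

```text
t 11.45 drive mm [-3.1 44.7] z 154.4 toolx ang 0.0019829327314413447 zaxis [-0.001  0.    -1.   ] F [ 0.1  0.5 -0.5] gap 0.004652145082999746 q [-0.74  0.31  0.57  1.96 -0.21  0.92  0.15]
scene [(array([292.8, 145.2]), [38, 33, 519]), (array([353.9, 144.5]), [7, 8, 28]), (array([339.4, 162.3]), [11, 8, 59]), (array([294.6, 172. ]), [10, 11, 85]), (array([309.4, 178.6]), [16, 13, 100]), (array([323.6, 180.8]), [9, 8, 33])]
side [(array([336.1, 167.9]), [9, 11, 79])]
```

Call:
servo_tool:
  commands:
    - [0, -0.4, 0, 0, 0, 0, 0]
    - [0, -0.3, 0, 0, 0, 0, 0]
    - [0, -0.2, 0, 0, 0, 0, 0]
    - [0, -0.1, 0, 0, 0, 0, 0]

```text
time_s: 12.05
tool_pos: [0.5361, 0.0819, 0.1545]
ee_rot: [[-0.214, 0.977, 0.0], [0.977, 0.214, 0.0], [0.0, 0.0, -1.0]]
contact_force: [1.1, -0.3, -1.4]
finger_gap: 0.007
grip_force: 1.0
```

```bash
python3 -c "
from h import *;st();knob()
print(tri((294.6,172),(336.1,167.9)),cast_y('side',(336.1,167.9),.0455))"
```

```text
t 12.05 drive mm [-12.8  44.7] z 154.5 toolx ang 0.001957663907267815 zaxis [ 0.  0. -1.] F [ 1.1 -0.3 -1.4] gap 0.007078756941956248 q [-0.74  0.3   0.57  1.98 -0.2   0.92  0.14]
scene [(array([291.7, 147.3]), [39, 35, 532]), (array([353.9, 144.4]), [8, 8, 27]), (array([339.3, 162.2]), [11, 8, 60]), (array([293.5, 174.7]), [10, 11, 86]), (array([312.3, 179.3]), [27, 13, 142])]
side [(array([333.3, 169. ]), [10, 11, 81])]
(array([0.51798051, 0.07787798, 0.16596274]), np.float64(0.0015561940106534194)) (array([-30.4,  45.5]), np.float64(166.1))
```

Call:
servo_tool:
  commands:
    - [0, -0.1, 0, 0, 0, 0, 0]
    - [0, -0.1, 0, 0, 0, 0, 0]
    - [0, 0, 0, 0, 0, 0, 0]

```text
time_s: 12.52
tool_pos: [0.5342, 0.0815, 0.1545]
ee_rot: [[-0.214, 0.977, 0.0], [0.977, 0.214, 0.0], [-0.0, 0.0, -1.0]]
contact_force: [2.0, 0.5, -1.9]
finger_gap: 0.008
grip_force: 0.9
```

Call:
servo_tool:
  commands:
    - [0, -0.1, 0, 0, 0, 0, 0]
    - [0, 0, 0, 0, 0, 0, 0]

```text
time_s: 12.78
tool_pos: [0.5333, 0.0813, 0.1545]
ee_rot: [[-0.214, 0.977, 0.0], [0.977, 0.214, -0.0], [-0.0, 0.0, -1.0]]
contact_force: [3.4, -0.5, -3.0]
finger_gap: 0.002
grip_force: 1.7
```

```bash
python3 -c "
from h import *;st();knob()
print(cast_y('side',(333.3,169),.0455))"
```

```text
t 12.775 drive mm [-15.6  44.6] z 154.5 toolx ang 0.001887709177431196 zaxis [ 0. -0. -1.] F [ 3.4 -0.5 -3. ] gap 0.0022704204268309013 q [-0.75  0.29  0.57  1.99 -0.2   0.92  0.14]
scene [(array([294. , 125.4]), [19, 2, 32]), (array([291.4, 148.1]), [39, 36, 533]), (array([353.8, 144.4]), [7, 8, 26]), (array([339.4, 162.3]), [11, 8, 59]), (array([293.3, 175.5]), [10, 11, 86]), (array([312.3, 179.4]), [27, 13, 144])]
side [(array([332.3, 169.1]), [9, 11, 77])]
(array([-39.2,  45.5]), np.float64(163.6))
```

Call:
servo_tool:
  commands:
    - [0, -0.1, 0, 0, 0, 0, 0]
    - [0, 0, 0, 0, 0, 0, 0]

```text
time_s: 13.12
tool_pos: [0.5324, 0.0811, 0.1545]
ee_rot: [[-0.214, 0.977, 0.0], [0.977, 0.214, -0.0], [-0.0, 0.0, -1.0]]
contact_force: [6.8, -0.5, -3.8]
finger_gap: 0.003
grip_force: 2.5
```

The force has risen to about 7 N against the end stop, so the lever is home. Retreating and checking.

Call:
servo_tool:
  commands:
    - [0, 1.0, 0, 0, 0, 0, 0]
    - [0, 1.5, 0, 0, 0, 0, 0]
    - [0, 1.5, 0, 0, 0, 0, 0]
    - [0, 0, -2, 0, 0, 0, 0]
    - [0, 0, -3, 0, 0, 0, 0]
    - [0, 0, -3, 0, 0, 0, 0]
    - [0, 0, 0, 0, 0, 0, 0]
    - [0, 0, 0, 0, 0, 0, 0]

```text
time_s: 14.12
tool_pos: [0.5714, 0.0898, 0.2339]
ee_rot: [[-0.214, 0.977, -0.001], [0.977, 0.214, -0.0], [-0.0, -0.001, -1.0]]
contact_force: [0.8, -0.3, 0.5]
finger_gap: 0.006
grip_force: 0.0
```

```bash
python3 -c "
from h import *;st();knob()
c=np.zeros((475,800,3),np.uint8);c[:,:400]=cv2.resize(cv2.imread('pics/k_scene.png')[140:235,265:365],(500,475),interpolation=2)[:,:400];c[:320,400:]=cv2.resize(cv2.imread('pics/k_side.png')[155:235,310:410],(400,320),interpolation=2);cv2.imwrite('pics/g.png',c)
print(cast_y('side',(332.2,169.2),.0455))"
```

```text
t 14.125 drive mm [23.5 44.8] z 233.9 toolx ang 0.0021259353238729517 zaxis [-0.001 -0.    -1.   ] F [ 0.8 -0.3  0.5] gap 0.005622666511197995 q [-0.75  0.27  0.59  1.82 -0.17  1.1   0.12]
scene [(array([353.9, 144.5]), [7, 8, 28]), (array([339.3, 162.2]), [11, 8, 60]), (array([293.3, 175.6]), [10, 10, 83]), (array([312.5, 179.3]), [27, 13, 138])]
side [(array([332.3, 169.2]), [9, 11, 76])]
(array([-42.7,  45.5]), np.float64(163.4))
```

View pics/g.png

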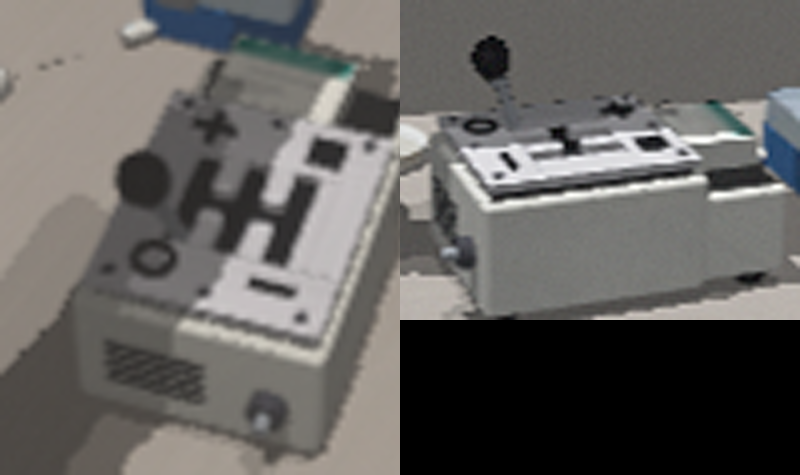

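The knob is at drive (-43, +45) mm, which is the end of the near-left slot by the ring, and the tool is clear of everything.

```bash
python3 -c "
from plant import *;print(job_done())"
```

```text
the job is handed in; nothing more can be done
None
```

The lever was pushed from the middle lane through the crossing lane and now stands home in the near-left slot marked by the ring tag, let go. The job was handed in at about 14 s, with no verdict returned.

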